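# Lift a freshly lacquered panel onto the drying plate and start it

## Task

The small wooden panel on the wooden rack has a wet coat: without touching it with the gripper, slide the steel lifting scraper under it, lift it off and lower it gently, level, centred and square onto the two aluminium ribs of the grey drying plate, then draw the scraper out and lay it flat on the bench. With the panel on the plate, press the small round key of the timer box and then its wide bar key, each fully down, one at a time and let go. Leave the other things on the bench where they stand.

Things in the scene. Friction and masses are not known exactly. Their poses are not given: they have to be found in the camera images.
- panel: light wooden panel, 90 (x) x 170 (y) x 9 thick, about 0.1 kg, lying loose across the two bearers of the rack. Origin: centre of its underside; z up. Its coat is wet: only the scraper may touch it.
- rack: fixed low wooden rack: base 130 (x) x 180 (y) x 4 with two bearers along x, each 110 long, 18 wide, centred at y = -66 and +66, tops 26 above the bench. Under the panel is a free tunnel along x, 114 wide, 22 high (4 to 26 above the bench), open at both ends. Origin: centre of its underside, on the bench; x points away from the robot (within 0.2 rad).
- plate: fixed grey drying plate: slab 150 (x) x 190 (y) x 22 with two aluminium ribs along x, each 110 long, 18 wide, centred at y = -66 and +66, tops 46 above the bench; the channel between, 114 wide and 24 deep, is open at both ends. Origin: centre of its underside, on the bench; x points away from the robot (within 0.2 rad). Plate and rack may stand left or right.
- plate_top (a point): point on the plate's axis, midway between the ribs at the height of their tops, 46 above the bench: where the panel's origin should come to rest; axes as the plate's.
- scraper: trowel-like lifting scraper, flat on the bench, 0.28 kg: steel blade 195 (x) x 80 (y) x 2.5, x = -50 to +145 (free front edge); over its rear a flat-sided wooden handle along x, x = -55 to +45, 24 wide, 34 to 62 above the blade's underside, on posts at x = -35 and +25. Origin: underside of the blade below the handle; x to the front edge, z up. Carries the panel with its centre at x = 98.
- scraper_grip (a point): point in the handle's middle, 48 above the scraper's origin: where to grip, fingers closing along the scraper's y.
- timer: fixed grey timer box, 90 (x) x 170 (y) x 40 high, standing between rack and plate a little further back, with two black spring keys on top. Origin: centre of its underside.
- key_round (a joint): travel of the small round key, 0 up, 0.006 m fully down (about 5 N), springs back.
- key_round_top (a point): centre of the top of the small round key (30 dia), on the box's +y side (left as the robot sees it); it is pressed straight down.
- key_bar (a joint): travel of the wide bar key, 0 up, 0.006 m fully down (about 5 N), springs back.
- key_bar_top (a point): centre of the top of the wide bar key (34 x 64), on the box's -y side; it is pressed straight down.
- glue: bystander: yellow closed bottle, 60 dia x 160 tall; leave alone. Origin: underside
- tin: bystander: closed steel can, 100 dia x 110 tall; leave alone. Origin: underside
- tape: bystander: flat roll of paper tape, 100 dia x 25 tall; leave alone. Origin: underside
- sander: bystander: cork sanding block, 120 x 65 x 45; leave alone. Origin: underside
- mallet: bystander: wooden mallet lying down, about 265 long, head 120 wide, 50 tall; leave alone. Origin: underside
- pot: bystander: open white plastic cup, 80 dia x 90 tall; leave alone. Origin: underside
- square: bystander: small try square lying flat, 170 x 100 x 20; leave alone. Origin: underside
Not all that is in view belongs to the job. Of the things that look like the rack, the larger one is meant.

How it is judged:
By the outcome, as a careful person would: the job done as asked, in the order asked, and still so for the second after the job is handed in, with the robot touching nothing.
It also fails if it takes over 72 s, if anything falls off the work surface, if the arm or the gripper's body presses on something with over 40 N, if the wrist force passes 120 N, or if a joint passes its speed limit or range.

## Robot

A 6-joint arm with a two-finger parallel gripper is mounted at the origin on the work surface. World frame = base frame: x ahead of the robot, y to its left, z up, the work surface at z = 0. Lengths are in mm, angles in rad, forces in N, time in s.
With the tool pointing down it reaches from about 350 to 1000 mm from the base axis. Payload 7.1 kg.
Tool frame: the origin (TCP) lies between the finger pads; the fingertips stand 19 mm ahead of it and the grasp point (between the pads) is the TCP; z points along the fingers, y is the line along which they close (so a half turn about z gives the same grasp; the last joint's range is limited). The gripper opens to 85 mm and grips with 20 to 120 N. Pads are 22 mm wide; open, the fingers measure 114 mm over their backs; the gripper's body (76 mm by 85 mm) begins 54 mm behind the grasp point. The pads swing forward as they close: fully open they stand 13 mm farther back than shut.
Start: joints at [-1.308, 0.423, 1.63, -0, 1.089, -0.019], TCP at [173.822, -600.326, 250.319] pointing down, gripper open.
Joint ranges: [-3, 3], [-0.9, 2.11], [0.09, 2.58], [-1.31, 4.45], [0.11, 2.69], [-2.54, 2.54]. Speed limits (rad/s): [2.39, 2.39, 3.01, 3.14, 3.14, 3.14].

## Interface

Orientations are given as a unit quaternion [w, x, y, z].
In Python, from station import arm, kinematics, get_image gives the robot as it stands. Calls block until the motion is done:
- arm.reach(position, orientation): joint-space move of the TCP to a pose.
- arm.movel(position, v=150, orientation=None): straight line of the TCP; orientation=None keeps the orientation; v is the mean speed in mm/s.
- arm.move_j(angles): joint-space move.
- arm.command_gripper(opening, f_grip=None): opening from 0.0 (shut) to 1.0 (fully open); f_grip is the grip in N (None keeps the last); returns when the fingers have stopped.
- arm.pause(seconds).
- kinematics.inverse_kinematics(position, orientation): joint angles nearest the present ones, or None.
- get_image(name): name is "side" or "top" or "wrist"; returns a dict with "color" (480x640x3 uint8, red, green, blue), "depth" (480x640 float32, mm along the optical axis (not along the pixel's ray), 0 where there is no reading), "fx", "fy", "cx", "cy" (pixels), "cam_to_world" (4x4, takes a point from camera to world coordinates); the wrist camera has in their place "hand_eye" (4x4, takes a point from camera to tool coordinates, whose origin is the TCP and whose axes are the flange's). Camera axes: x right, y up, looking along -z (the intrinsics and any distortion apply to the point x, -y, -z); pixel columns grow to the right and rows downward; lengths in mm; the calibration is good to about 2 mm. A picture is of the moment at which its call begins: read the wrist's pose just before it.
A pose or a line that the arm cannot do raises arm.MotionError and nothing moves.
- arm.sign_off(): hands the job in; it is judged then, once.
Readings, each from a call of its own:
- arm.current_clock(): time.
- arm.current_qpos(): joint angles.
- arm.current_joint_vel(): joint speeds.
- arm.current_tau(): joint torques, N m.
- arm.current_position(): TCP position.
- arm.current_ee_rot(): TCP orientation.
- arm.current_ft_force(): force on the tool from outside, world axes, zero at the start.
- arm.current_torque(): the same for the moment, N m.
- arm.current_gripper_width(): opening from 0.0 (shut) to 1.0 (fully open).
- arm.current_gripper_force(): force on a finger pad.
Only numpy, scipy, OpenCV 4.12 (cv2) and the standard library are available. Lean on these libraries where they do the work, as an engineer would, in place of code of your own. Each camera call takes 0.05 s, during which the arm holds its last target. There are 200 camera calls.

## Working session

There is one attempt and no reset: what is moved stays moved. The work goes in short steps, each a Python script; the robot and the scene stay as the last script left them, time stands still between calls to the robot, and variables do not carry over. Pictures are saved under pics/ and viewed, at most 10 in all, crops included, and the job is handed in when it is done.

```bash
ls; mkdir -p pics; python3 - <<'E'
from station import arm,get_image
import cv2,numpy as np
for n in("top","side"):
    d=get_image(n); np.savez(f"{n}0.npz",**d); cv2.imwrite(f"pics/{n}0.png",d["color"][:,:,::-1])
    print(n,{k:(v if np.size(v)<20 else v.shape) for k,v in d.items()})
print(arm.current_clock(),arm.current_ee_rot())
E
```

```text
pics
top {'color': (480, 640, 3), 'depth': (480, 640), 'fx': 564.7362773652935, 'fy': 564.7362773652935, 'cx': 314.7033641093736, 'cy': 242.43054882989804, 'cam_to_world': array([[ 1.43292206e-03,  9.81647033e-01, -1.90701466e-01,
         2.15121943e+02],
       [-9.99718427e-01,  5.92314473e-03,  2.29778981e-02,
         5.49069804e+00],
       [ 2.36857379e-02,  1.90614844e-01,  9.81379115e-01,
         1.61985681e+03],
       [ 0.00000000e+00,  0.00000000e+00,  0.00000000e+00,
         1.00000000e+00]])}
side {'color': (480, 640, 3), 'depth': (480, 640), 'fx': 597.248041722241, 'fy': 597.248041722241, 'cx': 322.51293303018247, 'cy': 245.22954894651247, 'cam_to_world': array([[ 8.36470720e-01,  4.26252508e-01, -3.44420577e-01,
        -8.24705542e+01],
       [-5.47930970e-01,  6.61307105e-01, -5.12293436e-01,
        -9.00034405e+02],
       [ 9.40141267e-03,  6.17237160e-01,  7.86720981e-01,
         1.40571577e+03],
       [ 0.00000000e+00,  0.00000000e+00,  0.00000000e+00,
         1.00000000e+00]])}
0.1 [-7.04131717e-04  9.90089469e-01  1.40436240e-01 -9.98729715e-05]
```

View pics/top0.png

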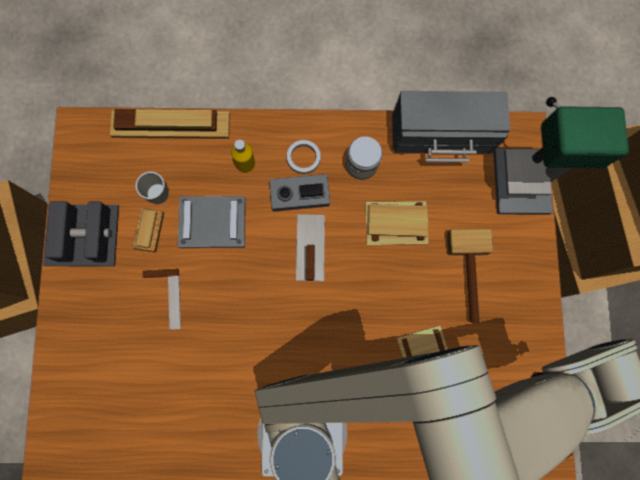

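View pics/side0.png

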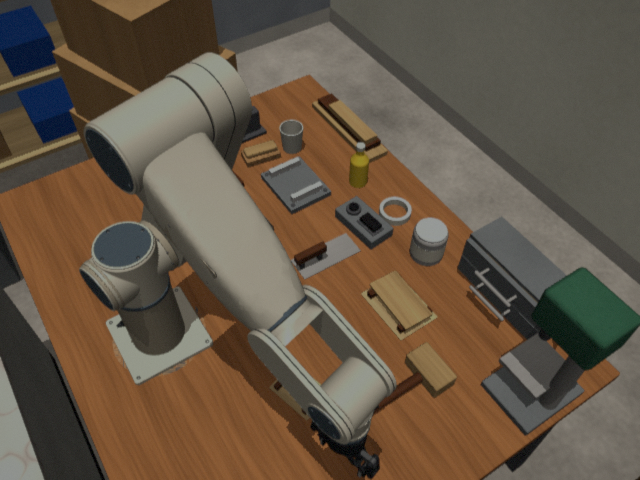

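The top view shows the plate at about (211,221), the rack with the panel at (397,222), the scraper at (310,248) with its handle at the bottom (near the robot), and the timer at (299,192). A smaller decoy rack sits at (423,342). I'll measure using depth.

```bash
cat > cam.py <<'E'
import numpy as np,cv2
def world(d,T=None):
    T=d["cam_to_world"] if T is None else T
    v,u=np.mgrid[:480,:640]; z=d["depth"].astype(float)
    P=np.stack([(u-d["cx"])/d["fx"]*z,-(v-d["cy"])/d["fy"]*z,-z],-1)
    W=P@T[:3,:3].T+T[:3,3]; W[z<=0]=np.nan
    return W
def onplane(d,uv,h,T=None):
    T=d["cam_to_world"] if T is None else T
    uv=np.asarray(uv,float).reshape(-1,2)
    r=np.c_[(uv[:,0]-d["cx"])/d["fx"],-(uv[:,1]-d["cy"])/d["fy"],-np.ones(len(uv))]@T[:3,:3].T
    return T[:3,3]+r*((h-T[2,3])/r[:,2])[:,None]
def rect(d,mask,h,T=None):
    """largest blob's outline cast onto z=h: centre, sides, angle"""
    cs,_=cv2.findContours(mask.astype(np.uint8),cv2.RETR_EXTERNAL,cv2.CHAIN_APPROX_NONE)
    c=max(cs,key=cv2.contourArea).reshape(-1,2)
    return cv2.minAreaRect(onplane(d,c,h,T)[:,:2].astype(np.float32)),c
E
python3 - <<'E'
from cam import *
d=dict(np.load("top0.npz")); W=world(d); C=d["color"].astype(int)
np.set_printoptions(precision=0,suppress=True)
boxes=dict(plate=(172,190,252,254),rack=(358,195,435,250),scraper=(290,208,332,288),timer=(262,170,335,215))
for k,(a,b,c,e) in boxes.items():
    z=W[b:e,a:c,2]
    print(k,np.nanpercentile(z,[1,10,50,90,99]), C[(b+e)//2,(a+c)//2])
def m(box,f):
    a,b,c,e=box; M=np.zeros((480,640),bool); M[b:e,a:c]=True; return M&f
z=W[...,2]
for k,h,lo,hi in(("plate",22,12,34),("plate",46,36,60),("rack",35,29,45),("rack",4,2,60),("scraper",62,45,75),("timer",40,30,60)):
    M=m(boxes[k],(z>lo)&(z<hi)); r,_=rect(d,M,h); print(k,h,M.sum(),np.round(r[0]),np.round(r[1]),round(r[2],1))
# scraper blade by colour: grey vs wood
sat=C.max(-1)-C.min(-1)
M=m(boxes["scraper"],sat<40); r,_=rect(d,M,2.5); print("blade",M.sum(),r)
n=[np.hstack([cv2.resize(d["color"][190:254,x:x+80,::-1],(400,320),interpolation=2) for x in(172,358)]),np.hstack([cv2.resize(d["color"][y:y+56,x:x+80,::-1],(400,280),interpolation=2) for x,y in((262,165),(270,232))])]
cv2.imwrite("pics/crop.png",np.vstack(n))
E
```

```text
plate [-6. -1. 20. 38. 51.] [103 106 107]
rack [-7. -3.  7. 37. 42.] [173 148  85]
scraper [-7. -3.  2. 12. 66.] [83 44 21]
timer [-7. -2. 35. 56. 67.] [83 85 86]
plate 22 2855 [586. 267.] [151. 191.] 0.5
plate 46 524 [586. 334.] [109.  20.] 2.5
rack 35 1718 [ 589. -272.] [169.  98.] 88.0
rack 4 2871 [ 591. -272.] [225. 164.] 89.2
scraper 62 307 [461. -18.] [99. 22.] 0.3
timer 40 1528 [672.  14.] [ 92. 169.] 5.9
blade 1572 ((515.5445556640625, -18.60009765625), (79.87261199951172, 193.98300170898438), 89.03150177001953)
```

View pics/crop.png

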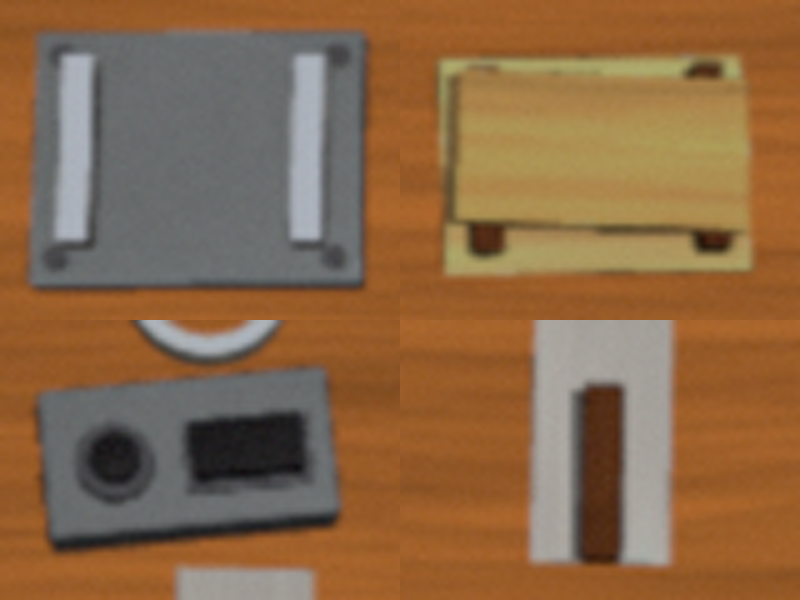

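Measurements are consistent and agree with the known sizes. Next I'll take close looks with the wrist camera from above the rack, the scraper, and the plate with the timer.

```bash
cat > rob.py <<'E'
from station import arm,kinematics,get_image
from cam import *
from scipy.spatial.transform import Rotation as R
def q(th): return [0.,float(np.cos(th/2)),float(np.sin(th/2)),0.]
def look(name):
    p=np.array(arm.current_position()); w=arm.current_ee_rot()
    d=get_image("wrist"); T=np.eye(4); T[:3,:3]=R.from_quat([w[1],w[2],w[3],w[0]]).as_matrix(); T[:3,3]=p
    d["cam_to_world"]=T@d["hand_eye"]; np.savez(name+".npz",**d); cv2.imwrite(f"pics/{name}.png",d["color"][:,:,::-1]); return d
E
python3 - <<'E'
from rob import *
np.set_printoptions(precision=2,suppress=True)
t=arm.current_clock()
for n,p in(("w_rack",(500,-272,330)),("w_scr",(500,-5,330)),("w_plate",(500,267,330))):
    arm.reach(p,q(0)); arm.pause(.2); d=look(n); print(n,arm.current_clock(),arm.current_qpos())
print(d["hand_eye"],d["fx"],d["fy"],d["cx"],d["cy"],d["cam_to_world"][:3,3])
ims=[cv2.resize(cv2.imread(f"pics/{n}.png"),(400,300)) for n in("w_rack","w_scr","w_plate")]
cv2.imwrite("pics/w3.png",np.vstack([np.hstack(ims[:2]),np.hstack([ims[2],ims[2]*0])]))
E
```

```text
w_rack 2.0667 [-0.52  0.26  1.68 -0.    1.21  1.05]
w_scr 3.3583 [-0.04  0.15  1.82 -0.    1.18  1.54]
w_plate 4.6667 [ 0.47  0.25  1.68 -0.    1.21  2.04]
[[   0.      0.95    0.31   79.77]
 [   1.     -0.      0.     -1.32]
 [   0.      0.31   -0.95 -122.88]
 [   0.      0.      0.      1.  ]] 352.6514246133786 352.6514246133786 316.2129697141451 239.1708844812668 [580.15 266.94 453.03]
```

View pics/w3.png

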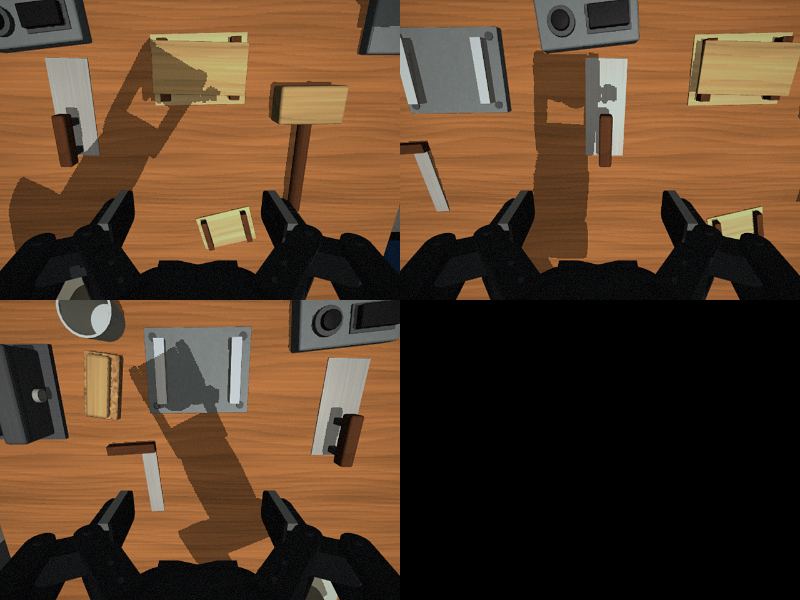

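The wrist views show the rack and panel, scraper, timer keys, plate and decoy clearly. I'll extract poses from them.

```bash
cat > meas.py <<'E'
from cam import *
def run():
    def f(name,box,lo,hi,h,col=None,src=None):
        d=dict(np.load(name+".npz")); W=world(d); M=np.zeros((480,640),bool); a,b,c,e=box; M[b:e,a:c]=1
        z=W[...,2]; M&=(z>lo)&(z<hi)
        if col: M&=col(d["color"].astype(int))
        M=cv2.morphologyEx(M.astype(np.uint8),cv2.MORPH_OPEN,np.ones((3,3)))
        r,c=rect(d,M,h); a=r[2] if r[2]<45 else r[2]-90
        print(name,"h",h,"c",np.round(r[0],1),"s",np.round(r[1],1),"deg",round(a,2),"z",round(float(np.nanmedian(z[M>0])),1)); return r
    wood=lambda C:C[...,0]-C[...,2]>0
    f("w_rack",(225,40,410,175),31,50,35)
    f("w_rack",(225,40,410,175),2.2,60,4,lambda C:(C[...,1]*1.0/np.maximum(C[...,0],1))>.68)
    f("w_plate",(225,35,410,190),12,34,22)
    f("w_plate",(225,35,330,190),38,60,46)
    f("w_plate",(330,35,410,190),38,60,46)
    f("w_plate",(225,35,410,190),38,60,46)
    f("w_scr",(285,85,370,275),45,80,62)
    f("w_scr",(285,85,370,275),-8,15,2.5,lambda C:C.max(-1)-C.min(-1)<.25*C.max(-1))
    blk=lambda C:C.max(-1)<45
    f("w_scr",(210,0,390,85),30,60,40)
    f("w_scr",(225,0,288,85),41.5,70,50,blk)
    f("w_scr",(288,0,390,85),41.5,70,50,blk)
    f("w_rack",(300,320,420,410),12,60,30)
run()
E
python3 meas.py; python3 - <<'E'
from cam import *
d=dict(np.load("w_scr.npz")); W=world(d)
# sub-checks
print("bench z",np.nanmedian(W[300:330,250:380,2]), d["color"][30,250],d["color"][30,340])
for u,v in((258,32),(340,24)): print(W[v-3:v+4,u-3:u+4].reshape(-1,3).mean(0),d["color"][v,u])
E
```

```text
w_rack h 35 c [ 594.8 -274.5] s [169.1  89.6] deg -1.45 z 34.4
w_rack h 4 c [ 593.  -274.9] s [128.9 184.6] deg 1.0 z 34.1
w_plate h 22 c [590.2 266.5] s [149.3 189.1] deg 0.55 z 21.4
w_plate h 46 c [589.7 331.8] s [108.   18.8] deg 0.57 z 45.3
w_plate h 46 c [591.  201.2] s [108.8  18.8] deg 0.63 z 45.2
w_plate h 46 c [591.  201.2] s [108.8  18.8] deg 0.63 z 45.3
w_scr h 62 c [468.4 -19.2] s [ 23.8 100.6] deg -0.81 z 61.1
w_scr h 2.5 c [519.  -20.3] s [ 79.7 194.8] deg -1.02 z 1.9
w_scr h 40 c [668.8  11.6] s [ 77.4 168.5] deg 5.16 z 39.6
w_scr h 50 c [669.4  55.8] s [30.2 29.4] deg -0.06 z 61.0
w_scr h 50 c [684.2 -20.8] s [22.4 66.1] deg 6.11 z 61.1
w_rack h 30 c [ 254.4 -383.1] s [80.5 12.7] deg 15.36 z 18.3
bench z -0.37849736509696186 [31 32 33] [45 38 43]
[666.61649099  52.1748251   61.20069533] [37 39 39]
[nan nan nan] [43 39 45]
```

```bash
python3 - <<'E'
from rob import *
np.set_printoptions(precision=2,suppress=True)
s=np.array([472.2,-19.5]); th=-.016
arm.command_gripper(1.0,110)
arm.reach([*s,120],q(th)); arm.movel([*s,48],v=90)
arm.command_gripper(0.0,110); print("w",arm.current_gripper_width(),arm.current_gripper_force(),arm.current_clock())
arm.movel([*s,60],v=60); arm.movel([*s,180],v=200)
arm.pause(.2); d=look("w_held"); print(arm.current_position(),arm.current_ft_force(),arm.current_torque(),arm.current_clock())
W=world(d); z=W[...,2]; C=d["color"].astype(int)
M=(z>115)&(z<150); print(M.sum())
M=cv2.morphologyEx(M.astype(np.uint8),cv2.MORPH_OPEN,np.ones((5,5)))
r,c=rect(d,M,132+2.5); print(r)
P=W[M>0]; A=np.c_[P[:,:2]-s,np.ones(len(P))]; k=np.linalg.lstsq(A,P[:,2],rcond=None)[0]; print("plane",k*np.array([1000,1000,1]),"extent",P.min(0),P.max(0))
E
```

```text
w 0.2646872087002263 108.45441341400146 7.775
[471.49 -19.46 178.82] [-0.27  0.87 -3.8 ] [-0.01  0.05 -0.01] 9.125
46603
((521.138671875, -19.065391540527344), (78.89366912841797, 156.4581298828125), 89.0443115234375)
plane [ -4.93   0.34 132.02] extent [441.81 -60.69 128.71] [601.05  22.32 134.45]
```

View pics/w_held.png

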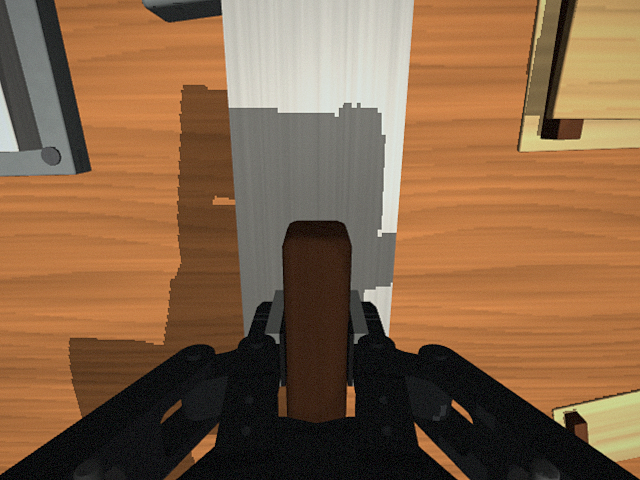

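The scraper is held level, with about 5 mrad of droop, and the blade spans columns 225–410. The handle's front edge is near row 222. Now I'll insert it under the panel.

```bash
python3 - <<'E'
from rob import *
np.set_printoptions(precision=2,suppress=True)
d=dict(np.load("w_held.npz"))
print("handle front",onplane(d,(317,240),192.8)-471.5,onplane(d,(317,222),164.8)-471.5)
print(d["color"][215:260:4,317,0])
pan=np.array([594.8,-274.5]); th=-.0253; u=np.array([np.cos(th),np.sin(th)])
def at(b): return pan-(98+b)*u
z0=48+12.5
p=at(135)
arm.reach([*p,160],q(th)); arm.movel([*p,z0+.5],v=130); arm.pause(.2)
print(arm.current_position(),p,arm.current_ft_force(),arm.current_clock())
d=look("w_entry")
im=get_image("side")["color"][200:400,300:520,::-1]; cv2.imwrite("pics/s_entry.png",np.hstack([cv2.resize(im,(400,364)),cv2.resize(d["color"][:,:,::-1],(400,364))]))
E
```

```text
handle front [[  44.11 -490.57 -278.7 ]] [[  42.47 -490.59 -306.7 ]]
[106 106  33  30  34  31  43  56  55  54  58  53]
[ 362.31 -268.93   61.72] [ 361.87 -268.61] [-0.34  0.34 -2.3 ] 11.2917
```

View pics/s_entry.png

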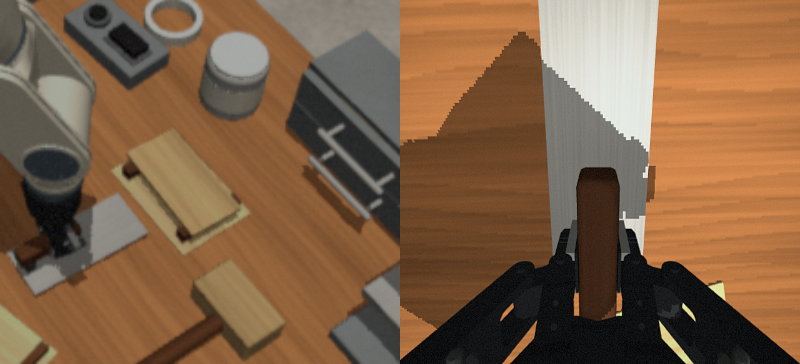

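The blade stands in front of the tunnel and is aligned with it. I'll insert and lift.

```bash
python3 - <<'E'
from rob import *
np.set_printoptions(precision=2,suppress=True)
pan=np.array([594.8,-274.5]); th=-.0253; u=np.array([np.cos(th),np.sin(th)])
p=pan-98*u
arm.movel([*p,60.5],v=90); print(arm.current_position(),p,arm.current_ft_force(),arm.current_clock())
arm.movel([*p,85],v=30); print(arm.current_ft_force())
arm.movel([*p,165],v=110); arm.pause(.2)
print(arm.current_position(),arm.current_ft_force(),arm.current_clock())
d=look("w_lift")
im=get_image("side")["color"][180:380,280:500,::-1]; cv2.imwrite("pics/s_lift.png",np.hstack([cv2.resize(im,(400,364)),cv2.resize(d["color"][:,:,::-1],(400,364))]))
E
```

```text
[ 496.24 -271.97   60.44] [ 496.83 -272.02] [ 0.53 -0.19 -3.47] 13.0417
[ 0.2   0.22 -3.69]
[ 496.38 -271.76  164.14] [-0.22 -0.36 -3.93] 15.0833
```

View pics/s_lift.png

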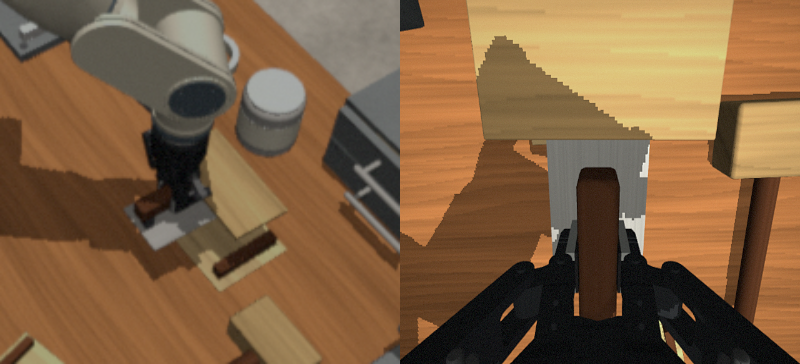

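The panel sits level on the blade, with its rear edge at about row 183 in the wrist image. I'll measure its pose in the tool frame.

```bash
cat > pt.py <<'E'
from cam import *
def panel_in_tool(d,tcp,th,hi=None):
    W=world(d); z=W[...,2]; zt=tcp[2]-36.5
    C=d["color"].astype(int)
    M=((np.abs(z-zt)<6)&(C[...,0]-C[...,2]>25)&(C[...,1]>.72*C[...,0])); M[215:]=0
    M=cv2.morphologyEx(M.astype(np.uint8),cv2.MORPH_OPEN,np.ones((5,5)))
    P=W[M>0]; zt=np.median(P[:,2])
    A=np.c_[P[:,:2]-tcp[:2],np.ones(len(P))]; k=np.linalg.lstsq(A,P[:,2],rcond=None)[0]
    Rt=np.array([[np.cos(th),np.sin(th)],[-np.sin(th),np.cos(th)]])
    def tool(uv): return (onplane(d,uv,zt)[:,:2]-tcp[:2])@Rt.T
    us=np.where(M.any(0))[0]; a,b=us[0]+40,us[-1]-40
    bot=tool([(c,np.where(M[:,c])[0].max()+.5) for c in range(a,b)])
    f=np.polyfit(bot[:,1],bot[:,0],1)
    rows=range(10,150,3)
    L=tool([(np.where(M[r])[0].min()-.5,r) for r in rows]); Rr=tool([(np.where(M[r])[0].max()+.5,r) for r in rows])
    fl=np.polyfit(L[:,0],L[:,1],1); fr=np.polyfit(Rr[:,0],Rr[:,1],1)
    print("z",zt-tcp[2],"tilt mrad",k[:2]*1e3,"rear",f[1],"yaw rear",-f[0],"yaw sides",fl[0],fr[0])
    print("y at x=98:",np.polyval(fl,98),np.polyval(fr,98),"mid",(np.polyval(fl,98)+np.polyval(fr,98))/2)
E
python3 - <<'E'
from pt import *
d=dict(np.load("w_lift.npz")); panel_in_tool(d,np.array([496.38,-271.76,164.14]),-.0253)
E
```

```text
z -38.117055788274484 tilt mrad [-4.72785692  1.19446199] rear 53.83194281734165 yaw rear 0.000554060030325792 yaw sides 0.0009516096516723283 0.01037390454108364
y at x=98: 84.47131516033828 -84.11824670234016 mid 0.1765342289990599
```

```bash
python3 - <<'E'
from rob import *; from pt import panel_in_tool
np.set_printoptions(precision=2,suppress=True)
th=.0102; u=np.array([np.cos(th),np.sin(th)]); n=np.array([-u[1],u[0]])
p=np.array([590.35,266.5])-98.4*u-.1*n
arm.movel([*p,165],v=170,orientation=q(th)); arm.movel([*p,122],v=60); arm.pause(.3)
t=np.array(arm.current_position()); print(t,p,arm.current_clock())
d=look("w_hover"); panel_in_tool(d,t,th)
W=world(d);z=W[...,2];C=d["color"].astype(int)
M=(np.abs(z-22)<8)&(C.max(-1)-C.min(-1)<25); M[:60]=0
cs,_=cv2.findContours(M.astype(np.uint8),0,1)
for c in cs:
    if cv2.contourArea(c)>150: P=onplane(d,c.reshape(-1,2),22)[:,:2]-t[:2]; print(cv2.contourArea(c),P@u.T,"\n",P@n) if 0 else print(cv2.contourArea(c),(P@u).min(),(P@u).max(),(P@n).min(),(P@n).max())
E
```

```text
[492.13 265.49 122.34] [491.96 265.4 ] 19.6583
z -37.92162766955998 tilt mrad [-2.66  0.35] rear 54.02564554122359 yaw rear -0.0020730611806585304 yaw sides -0.00031450370738394254 0.00013664265264927
y at x=98: 84.41109050741053 -84.2558732916789 mid 0.07760860786581958
1621.5 24.707412625986777 43.62669650544442 -93.67621969880835 -51.638224549867935
1542.0 24.58438804574999 43.500375270640596 53.63003362835816 94.24347861922423
```

View pics/w_hover.png

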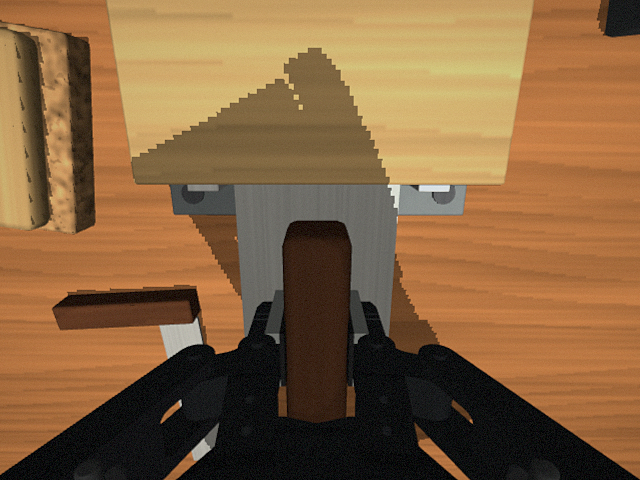

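The panel is centred over the plate: the slab's front edge is at 24 in tool x against 24 expected, and its sides are symmetric. I'll lower it, then withdraw.

```bash
python3 - <<'E'
from rob import *
np.set_printoptions(precision=2,suppress=True)
th=.0102; u=np.array([np.cos(th),np.sin(th)]); n=np.array([-u[1],u[0]])
p=np.array([590.35,266.5])-98.4*u-.1*n
arm.movel([*p,97],v=40); arm.movel([*p,87],v=10); print(arm.current_ft_force()); arm.movel([*p,80.5],v=20); arm.pause(.2)
print(arm.current_position(),arm.current_ft_force(),arm.current_clock())
b=p-135*u
arm.movel([*b,80.5],v=80); print(arm.current_ft_force(),arm.current_clock())
arm.movel([*b,170],v=150); arm.pause(.15)
t=np.array(arm.current_position()); d=look("w_after")
from cam import *
W=world(d);z=W[...,2];C=d["color"].astype(int)
for lo,hi,h in((50,62,55),(14,34,22)):
    M=((z>lo)&(z<hi)).astype(np.uint8); M[260:]=0; M=cv2.morphologyEx(M,cv2.MORPH_OPEN,np.ones((5,5))); print(h,rect(d,M,h)[0])
im=get_image("top")["color"][150:300,150:350,::-1]; cv2.imwrite("pics/after.png",np.hstack([cv2.resize(im,(400,300)),cv2.resize(d["color"][:,:,::-1],(400,300))]))
print(arm.current_clock())
E
```

```text
[-0.07  0.57 -2.66]
[492.04 265.42  80.58] [-0.06 -0.62 -3.27] 22.3083
[-0.74 -1.   -1.61] 24.1417Traceback (most recent call last):
  File "<stdin>", line 14, in <module>
  File "cam.py", line 16, in rect
    c=max(cs,key=cv2.contourArea).reshape(-1,2)
      ~~~^^^^^^^^^^^^^^^^^^^^^^^^
ValueError: max() iterable argument is empty
```

```bash
python3 - <<'E'
from rob import *
np.set_printoptions(precision=2,suppress=True)
s=[440,-20]
arm.reach([*s,150],q(0)); arm.movel([*s,53],v=110)
f0=arm.current_ft_force()[2]
for z in np.arange(51,45.9,-.5):
    arm.movel([*s,float(z)],v=15); f=arm.current_ft_force()[2]
    if f-f0>3: break
print(z,f0,f,arm.current_position(),arm.current_clock())
arm.command_gripper(1.0); arm.movel([*s,130],v=120)
arm.reach([520,20,330],q(0)); arm.pause(.15)
d=look("w_end"); t=get_image("top"); np.savez("top1.npz",**t); s_=get_image("side"); print(arm.current_clock())
cv2.imwrite("pics/end.png",np.vstack([np.hstack([cv2.resize(t["color"][150:300,150:350,::-1],(400,300)),cv2.resize(d["color"][:,:,::-1],(400,300))]),np.hstack([cv2.resize(s_["color"][100:300,240:507,::-1],(400,300))]*2)]))
W=world(d);z=W[...,2];C=d["color"].astype(int)
M=((z>50)&(z<64)&(C[...,0]-C[...,2]>25)).astype(np.uint8); M[:,350:]=0; print("panel(partial)",rect(d,M,55)[0])
M=((z>54)&(z<70)&(C.max(-1)<60)).astype(np.uint8); M[180:]=0; M=cv2.morphologyEx(M,cv2.MORPH_OPEN,np.ones((3,3)))
for c in cv2.findContours(M,0,1)[0]:
    if cv2.contourArea(c)>100: print("key",cv2.minAreaRect(onplane(d,c.reshape(-1,2),60)[:,:2].astype(np.float32)),np.median(z[c[:,0,1],c[:,0,0]]))
W=world(t);z=W[...,2];C=t["color"].astype(int)
M=((z>45)&(z<70)&(C[...,0]-C[...,2]>25)).astype(np.uint8); M[:180]=0;M[260:]=0;M[:,:165]=0;M[:,255:]=0; print("top panel",rect(t,M,55)[0])
E
```

```text
48.0 -2.9298238187849646 6.4610181725479485 [440.06 -20.    48.51] 29.05
31.7
panel(partial) ((590.1698608398438, 264.54315185546875), (89.41661834716797, 171.17506408691406), 0.5935181379318237)
key ((667.2301635742188, 54.5220832824707), (28.762836456298828, 29.333698272705078), 89.04658508300781) 59.503740856276124
key ((675.22021484375, -21.721805572509766), (34.770103454589844, 63.93990707397461), 5.771313190460205) 59.976681587358144
top panel ((586.677001953125, 267.9484558105469), (90.35110473632812, 169.8426971435547), 0.4453851282596588)
```

View pics/end.png

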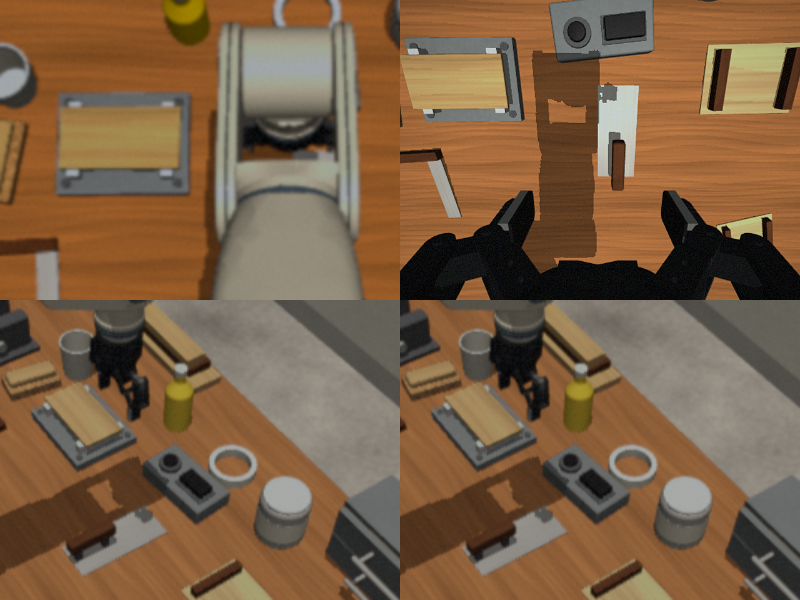

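The panel is well centred and square on the ribs, the scraper lies flat, and the keys are found at (667,54) and (675,-22) with tops at z≈60. I'll press them.

```bash
python3 - <<'E'
from rob import *
np.set_printoptions(precision=2,suppress=True)
arm.command_gripper(0.0,40)
for x,y in((665.5,54.2),(673.5,-21.6)):
    arm.reach([x,y,120],q(.1)); arm.movel([x,y,85],v=70); arm.pause(.1); f0=arm.current_ft_force()[2]; log=[]
    for z in np.arange(82,67.9,-.7):
        arm.movel([x,y,float(z)],v=20); f=arm.current_ft_force()[2]-f0; log.append((round(float(z),1),round(float(arm.current_position()[2]),1),round(f,1)))
        if f>16: break
    arm.pause(.3); print(log[-14:],arm.current_ft_force()[2]-f0)
    arm.movel([x,y,120],v=90)
    print(arm.current_clock())
arm.reach([480,20,300],q(0)); arm.pause(.15)
d=look("w_fin"); W=world(d); z=W[...,2];C=d["color"].astype(int)
M=((z>52)&(z<70)&(C.max(-1)<60)).astype(np.uint8); M[180:]=0
for c in cv2.findContours(cv2.morphologyEx(M,cv2.MORPH_OPEN,np.ones((3,3))),0,1)[0]:
    if cv2.contourArea(c)>100: print("key z",np.median(z[c[:,0,1],c[:,0,0]]))
s=get_image("side"); cv2.imwrite("pics/fin.png",np.hstack([cv2.resize(s["color"][100:300,240:507,::-1],(400,300)),cv2.resize(d["color"][:,:,::-1],(400,300))])); print(arm.current_clock())
E
```

```text
[(82.0, 82.0, np.float64(0.8)), (81.3, 81.3, np.float64(-0.4)), (80.6, 80.8, np.float64(1.5)), (79.9, 80.0, np.float64(2.2)), (79.2, 79.2, np.float64(3.4)), (78.5, 78.5, np.float64(3.3)), (77.8, 77.8, np.float64(3.9)), (77.1, 77.2, np.float64(2.9)), (76.4, 76.5, np.float64(4.2)), (75.7, 75.7, np.float64(5.2)), (75.0, 75.1, np.float64(6.1)), (74.3, 75.0, np.float64(9.9)), (73.6, 74.9, np.float64(14.8)), (72.9, 74.8, np.float64(18.5))] 19.18918487937075
38.75
[(82.0, 82.0, np.float64(-0.8)), (81.3, 81.3, np.float64(-0.6)), (80.6, 80.7, np.float64(2.3)), (79.9, 80.0, np.float64(2.1)), (79.2, 79.3, np.float64(2.2)), (78.5, 78.5, np.float64(2.6)), (77.8, 77.8, np.float64(3.1)), (77.1, 77.2, np.float64(3.0)), (76.4, 76.5, np.float64(2.9)), (75.7, 75.7, np.float64(4.3)), (75.0, 75.1, np.float64(5.0)), (74.3, 75.0, np.float64(8.2)), (73.6, 74.9, np.float64(14.2)), (72.9, 74.9, np.float64(18.5))] 17.87476113049832
44.425
key z 59.532146318462395
key z 58.73220170068089
45.7167
```

View pics/fin.png

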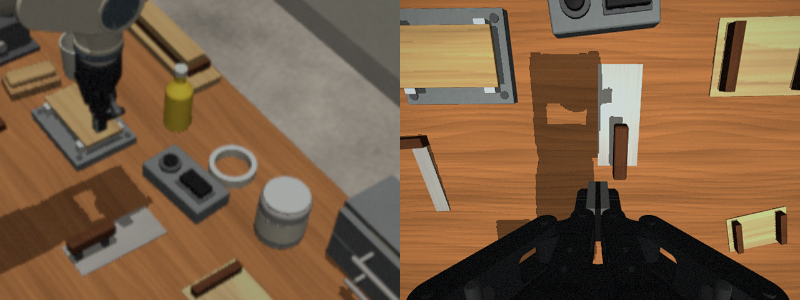

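Both keys reached their hard stop after about 6 mm of travel and sprang back up. The panel and scraper are in place, and the arm is clear of everything.

```bash
python3 -c "
from station import arm
print(arm.sign_off())"
```

```text
the job is handed in; nothing more can be done
None
```

The job is handed in at about 46 s: the panel sits centred and square on the plate's ribs (within about 1 mm by the top camera), the scraper lies flat on the bench, and the round and then the bar key were pressed fully down and released.

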